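# Lids off the sauce pots, into the lid rack in pot order

### The arm

A 6-joint arm with a two-finger parallel gripper is mounted at the origin on the work surface. World frame = base frame: x ahead of the robot, y to its left, z up, the work surface at z = 0. Lengths are in m, angles in degrees, forces in N, time in s.
With the tool pointing down it reaches from about 0.35 to 0.875 m from the base axis. Payload 4.2 kg.
Tool frame: the origin (TCP) lies midway between the tips of the shut fingers; the grasp point (between the pads) lies 19 mm behind it; z points along the fingers, y is the line along which they close (so a half turn about z gives the same grasp; the last joint's range is limited). The gripper opens to 87 mm and grips with 3 to 60 N. Pads are 19 mm wide; open, the fingers measure 117 mm over their backs; the gripper's body (75 mm by 190 mm) begins 51 mm behind the grasp point.
Start: joints at [-53.022, 22.042, 0.453, 0, -68.411, -14.817], TCP at [0.236, -0.579, 0.223] pointing down, gripper open.
Joint ranges: [-179.83, 179.83], [-69.29, 118.12], [-61.27, 80.66], [-181.25, 117.63], [-171.15, -9.14], [-177.46, 177.46]. Speed limits (degrees/s): [159.86, 159.86, 180, 180, 180, 180].

### API

Orientations are given as a 3x3 rotation matrix whose columns are the frame's x, y, z axes.
In Python, from station import sense, capture, finish_job, silhouettes, landmark_of gives the robot as it stands.
- The arm moves only by the tool step_arm, never from a script. Its arguments are lists of equal length, an entry for each row: "linear": the shift along the tool's x, y, z in mm, a list of three; "delta_rot": the turn, a rotation vector about the tool's x, y, z in rad, a list of three; "grip": the finger opening in mm, from 0 to 87. A call has 1 to 10 rows; each row shifts and turns the commanded pose from where the row before left it, along the tool's axes as they then stand; what a row does not reach is not made up. A row lasts 1/8 s, in which the tool goes at most 62.5 mm and 10.7 degrees, less where a joint would pass 70% of its speed; a pose out of reach is approached as far as the arm can. A call with a gripper value outside its range is refused whole. The fingers move at their own pace and stop on an object; the grip force is fixed at half the most. Time passes only in rows, so rows that do not move let the fingers close. It gives the time, the measured TCP pose, the force, the opening and the grip force at its end, in the units of the state.
- sense(): the state, without advancing time (a new reading comes with each control period).
- capture(name): name is "side" or "top"; returns a dict with "img" (480x640x3 uint8, red, green, blue), "fx", "fy", "cx", "cy" (pixels), "world_to_cam" (4x4, takes a point from world to camera coordinates). Camera axes: x right, y up, looking along -z (the intrinsics and any distortion apply to the point x, -y, -z); pixel columns grow to the right and rows downward; lengths in m; the calibration is good to about 2 mm. A picture is of the moment at which its call begins. There is no depth.
- finish_job(): hands the job in; it is judged then, once.
Trained networks look in the newest picture that a camera, given by its name, has taken for a name from the list of things; names that differ only in an ending like _2 or _b are one class to them, and where a whole thing is asked for, a point or a joint stands for the part that bears it (a point fixed in the world has none). Each returns a list of dicts, best first, with "score" (0 to 1); they miss things now and then, are a little off and sometimes report something else, mostly with a low value. They report only what shows in the picture. A call takes as long as a camera call. They do not tell look-alikes from the thing itself.
- silhouettes(camera, label): "mask" (480x640 bool, what is visible of it) and "point" ([column, row] in pixels, amid what is visible of it).
- landmark_of(camera, label): "point" ([column, row] in pixels: a listed point, or the origin of a listed thing).
The state is a dict: "time_s": time; "joints": joint angles; "joint_velocities": joint speeds; "effort": joint torques, N m; "tcp_pos": TCP position; "ee_rot": TCP orientation; "wrist_force": force on the tool from outside, world axes, zero at the start; "moment": the same for the moment, N m; "gripper_width": opening from 0.0 (shut) to 1.0 (fully open); "gripper_force": force on a finger pad.
Only numpy, scipy, OpenCV 4.12 (cv2) and the standard library are available. Lean on these libraries where they do the work, as an engineer would, in place of code of your own. Each camera call takes 0.05 s, during which the arm holds its last target. There are 200 camera calls.

### The job

The sauce pots in the bain-marie are about to be filled: take off all four lids and lay them in the wire lid rack, one to a place, flat and knob up, in the same order as their pots stand, so that the lid of the left-most pot lies in the left-most place, the next beside it, and so on to the right. Set each lid down rather than dropping it, and do not knock over the pepper mill beside the bain-marie.

Things in the scene. Friction and masses are not known exactly. Their poses are not given: they have to be found in the camera images.
- lid_1_knob (a point): Centre of the knob of the lid on pot_1 at the start; z axis out of the lid's top. Aluminium lid, 92 mm across, 160 g; black upright round knob, 27 mm thick, 30 mm tall. Point is 37 mm above the underside, 15 mm below the knob's top; the lid under the knob is 15 mm high. A plug under it, 74 mm across, 8 mm deep, sits loosely in the mouth: lift straight up.
- lid_2_knob (a point): Centre of the knob of the lid on pot_2 at the start; z axis out of the lid's top. Aluminium lid, 84 mm across, 160 g; black upright round knob, 27 mm thick, 30 mm tall. Point is 37 mm above the underside, 15 mm below the knob's top; the lid under the knob is 15 mm high. A plug under it, 66 mm across, 8 mm deep, sits loosely in the mouth: lift straight up.
- lid_3_knob (a point): Centre of the knob of the lid on pot_3 at the start; z axis out of the lid's top. Aluminium lid, 76 mm across, 160 g; black upright round knob, 27 mm thick, 30 mm tall. Point is 37 mm above the underside, 15 mm below the knob's top; the lid under the knob is 15 mm high. A plug under it, 58 mm across, 8 mm deep, sits loosely in the mouth: lift straight up.
- lid_4_knob (a point): Centre of the knob of the lid on pot_4 at the start; z axis out of the lid's top. Aluminium lid, 68 mm across, 160 g; black upright round knob, 27 mm thick, 30 mm tall. Point is 37 mm above the underside, 15 mm below the knob's top; the lid under the knob is 15 mm high. A plug under it, 50 mm across, 8 mm deep, sits loosely in the mouth: lift straight up.
- pot_1: The largest of four aluminium sauce pots, mouth 80 mm across, fixed, in one row 105 mm apart in any order, in a stainless bain-marie box 125 x 480 mm, 95 mm high. Origin: centre of the mouth at rim height, 100 mm above the table; y along the row to the robot's left, x away from the robot, z up.
- pot_2: The second largest of four aluminium sauce pots, mouth 72 mm across, fixed, in one row 105 mm apart in any order, in a stainless bain-marie box 125 x 480 mm, 95 mm high. Origin: centre of the mouth at rim height, 100 mm above the table; y along the row to the robot's left, x away from the robot, z up.
- pot_3: The third largest of four aluminium sauce pots, mouth 64 mm across, fixed, in one row 105 mm apart in any order, in a stainless bain-marie box 125 x 480 mm, 95 mm high. Origin: centre of the mouth at rim height, 100 mm above the table; y along the row to the robot's left, x away from the robot, z up.
- pot_4: The smallest of four aluminium sauce pots, mouth 56 mm across, fixed, in one row 105 mm apart in any order, in a stainless bain-marie box 125 x 480 mm, 95 mm high. Origin: centre of the mouth at rim height, 100 mm above the table; y along the row to the robot's left, x away from the robot, z up.
- lid_rack: Fixed low wire rack, 120 x 465 mm, beyond the bain-marie. Origin on the table under its middle; y along it to the robot's left, x away from the robot. Four places at x 0, y -172.5, -57.5, 57.5, 172.5 mm, each clear 110 (y) x 109 (x) mm. Tops of the floor wires: 35 mm above the table; the dividers between places rise 14 mm above the floor, the edge wires 11 mm.
- pepper_mill_mid (a point): Dark wooden pepper mill, loose, standing upright on the table by the right-hand end (from the robot) of the bain-marie: 149 mm tall, 52 mm across its foot. The point is on its axis half-way up, 75 mm above the table; z axis towards its top. Leave it standing.
Things that resemble listed ones, but are neither listed nor needed, are in the scene too. What is shaped like the part that bears lid_2_knob but brown is not meant. Leave any pink look-alike of the part that bears lid_3_knob alone.

How it is judged:
By the outcome, as a careful person would: the job done as asked, in the order asked, and still so for the second after the job is handed in, with the robot touching nothing.
It also fails if it takes over 96 s, if anything falls off the work surface, if the arm or the gripper's body presses on something with over 40 N, if the wrist force passes 120 N, or if a joint passes its speed limit or range.

## Working session

There is one attempt and no reset: what is moved stays moved. The work goes in short steps, Python scripts to look and compute and a tool call to move; the robot and the scene stay as the last step left them, time stands still between calls to the robot, and variables do not carry over. Pictures are saved under pics/ and viewed, at most 14 in all, crops included, and the job is handed in when it is done.

Besides the shell and the picture viewer there is one more tool, called after "Emit:" by a JSON object that holds its "api" and its "payload". step_arm: Moves the arm, as the interface text tells. Its arguments: {"type":"object","properties":{"linear":{"type":"array"},"delta_rot":{"type":"array"},"grip":{"type":"array"}},"required":["linear","delta_rot","grip"]}

```bash
mkdir -p pics
cat > h.py <<'E'
import numpy as np, cv2
from station import *
def ray(c,p):
    M=np.array(c["world_to_cam"]);R=M[:3,:3];t=M[:3,3]
    d=np.array([(p[0]-c["cx"])/c["fx"],-(p[1]-c["cy"])/c["fy"],-1.0])
    return -R.T@t, R.T@d
def atz(c,p,z):
    o,d=ray(c,p); return o+d*(z-o[2])/d[2]
def proj(c,P):
    M=np.array(c["world_to_cam"]);q=M[:3,:3]@np.array(P)+M[:3,3]
    return np.array([c["cx"]+c["fx"]*q[0]/-q[2], c["cy"]-c["fy"]*q[1]/-q[2]])
def save(c,n): cv2.imwrite("pics/"+n,c["img"][:,:,::-1])
E
python3 - <<'E'
from h import *
np.set_printoptions(precision=4,suppress=True)
for n in("top","side"):
    c=capture(n);save(c,n+"0.png");print(n,[k for k in c], ray(c,(320,240)))
    for l,z in(("lid_1_knob",.129),("pot_1",.1),("lid_rack",0),("pepper_mill_mid",.075)):
        for d in landmark_of(n,l):
            print(l,round(d["score"],2),np.round(d["point"],1),atz(c,d["point"],z))
s=sense();print(s["ee_rot"],s["tcp_pos"],s["time_s"])
E
```

```text
top ['img', 'fx', 'fy', 'cx', 'cy', 'world_to_cam'] (array([ 0.3665, -0.0348,  1.1166]), array([ 0.0572,  0.0084, -0.9985]))
lid_1_knob 0.79 [249.4 222.7] [0.4508 0.0969 0.129 ]
lid_rack 0.68 [295.8 149.2] [0.6098 0.0262 0.    ]
pepper_mill_mid 0.64 [445.5 200.9] [ 0.5024 -0.254   0.075 ]
side ['img', 'fx', 'fy', 'cx', 'cy', 'world_to_cam'] (array([0.2037, 0.6149, 0.7372]), array([ 0.2395, -0.7014, -0.6714]))
lid_1_knob 0.88 [281.  278.3] [0.4514 0.0973 0.129 ]
pot_1 0.6 [313.2 216.7] [ 0.4689 -0.115   0.1   ]
pot_1 0.56 [299.  250.1] [ 0.4596 -0.0089  0.1   ]
lid_rack 0.7 [228.6 276.6] [0.6104 0.0214 0.    ]
pepper_mill_mid 0.75 [319.2 187.7] [ 0.5031 -0.2501  0.075 ]
[[-0.9261 -0.3772 -0.    ]
 [-0.3772  0.9261  0.0001]
 [-0.      0.0001 -1.    ]] [ 0.2358 -0.5788  0.2225] 0.5
```

View pics/top0.png

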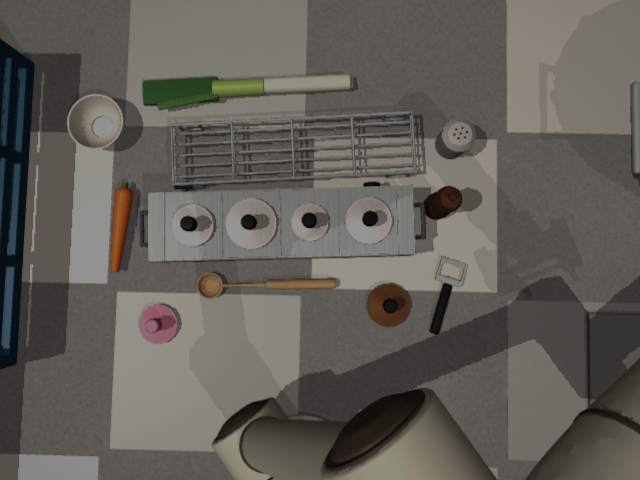

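View pics/side0.png

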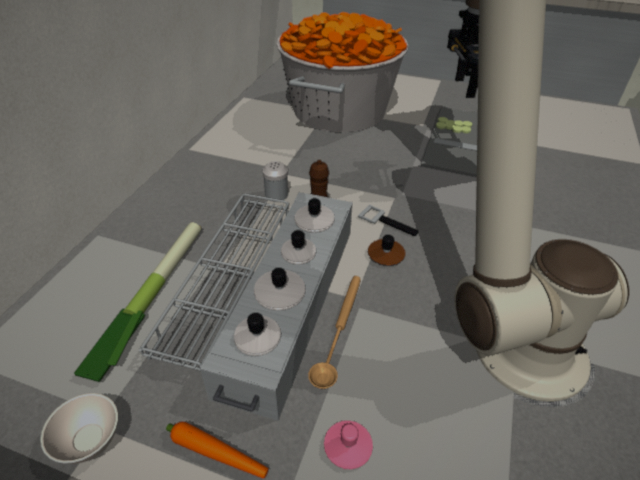

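Top view: four black-knob grey lids on pots at (189,224), (249,222), (309,220) and (370,218). The look-alikes, both on the table, are brown at (390,306) and pink at (157,325). The mill is at (443,203). I choose the four on the pots.

Run:
```python
from h import *
np.set_printoptions(precision=4,suppress=True)
ct=capture("top");cs=capture("side")
def blobs(c,rois):
    g=c["img"].max(axis=2).astype(int);o=[]
    for (u,v) in rois:
        r=13;w=(g[v-r:v+r,u-r:u+r]<50).astype(np.uint8)
        n,l,s,ce=cv2.connectedComponentsWithStats(w);k=1+s[1:,4].argmax()
        o.append((ce[k]+[u-r,v-r],s[k].tolist()))
    return o
T=blobs(ct,[(189,224),(249,222),(309,220),(370,218)])
S=blobs(cs,[(257,323),(279,278),(298,240),(314,207)])
for (a,s1),(b,s2) in zip(T,S):
    o1,d1=ray(ct,a);o2,d2=ray(cs,b)
    x=np.linalg.lstsq(np.c_[d1,-d2],o2-o1,rcond=None)[0]
    p,q=o1+d1*x[0],o2+d2*x[1]
    print(a,s1,s2,"tri",(p+q)/2,"gap",np.linalg.norm(p-q)*1e3, atz(ct,a,.131)[:2],atz(cs,b,.129)[:2])
for l in("lid_2_knob",):
  for n,c in(("top",ct),("side",cs)):
    for d in landmark_of(n,l): print(n,d["score"],d["point"],atz(c,d["point"],.129))
    for d in silhouettes(n,"lid_rack"):
        m=d["mask"].astype(np.uint8);r=cv2.minAreaRect(np.argwhere(m)[:,::-1].astype(np.float32))
        B=cv2.boxPoints(r);print(n,"rack",d["score"],m.sum(),B.tolist())
        for p in B: print(atz(c,p,.046))
cv2.imwrite("pics/crop.png",cv2.resize(ct["img"][100:270,140:470,::-1],(792,408),interpolation=cv2.INTER_CUBIC))
```

```text
[188.4921 223.4607] [5, 5, 16, 15, 191] [4, 3, 16, 21, 281] tri [0.4485 0.203  0.1322] gap 2.983832800712947 [0.4472 0.2028] [0.4513 0.2012]
[248.7102 221.7841] [5, 6, 16, 15, 176] [6, 3, 15, 19, 234] tri [0.4536 0.0983 0.1322] gap 3.0764159513648295 [0.4522 0.0979] [0.4564 0.0959]
[309.08   220.0457] [6, 6, 15, 15, 175] [6, 3, 14, 18, 196] tri [ 0.4588 -0.0064  0.1318] gap 3.40080005112938 [ 0.4573 -0.0069] [ 0.4617 -0.0089]
[369.8418 218.2147] [6, 6, 15, 15, 177] [7, 5, 12, 16, 162] tri [ 0.4641 -0.1115  0.1312] gap 3.476199365988969 [ 0.4625 -0.112 ] [ 0.4668 -0.1137]
top 0.72 [368.1, 216.2] [ 0.4661 -0.1091  0.129 ]
top 0.68 [390.5, 306.8] [ 0.3109 -0.1496  0.129 ]
top rack 0.77 5899 [[168.7679901123047, 122.59117126464844], [413.0386657714844, 109.73481750488281], [416.5137939453125, 175.76243591308594], [172.24313354492188, 188.61878967285156]]
[0.6473 0.2684 0.046 ]
[ 0.6797 -0.1978  0.046 ]
[ 0.5529 -0.2054  0.046 ]
[0.52   0.2567 0.046 ]
side 0.85 [388.1, 243.5] [ 0.2961 -0.056   0.129 ]
side 0.83 [315.2, 204.9] [ 0.4662 -0.1195  0.129 ]
side rack 0.82 1644 [[139.30162048339844, 349.31939697265625], [249.98890686035156, 179.82949829101562], [299.332275390625, 212.0537109375], [188.6449737548828, 381.5436096191406]]
[0.6488 0.2651 0.046 ]
[ 0.6908 -0.2589  0.046 ]
[ 0.5274 -0.1817  0.046 ]
[0.5364 0.2904 0.046 ]
```

View pics/crop.png

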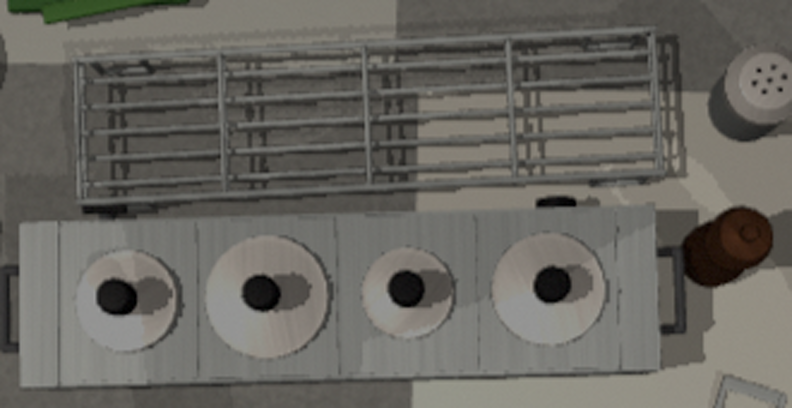

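The crop confirms the four silver lids with black knobs. The rack's rail corners (full-image pixels) are about (172.5,125.8), (412.9,113.8), (416.3,174.2) and (174.6,184.6).

Run:
```python
from h import *
np.set_printoptions(precision=4,suppress=True)
ct=capture("top");cs=capture("side")
f=lambda u,v:(140+u/2.4,100+v/2.4)
P=np.array([atz(ct,f(*q),.045)[:2] for q in((78,62),(655,33),(663,178),(83,203))])
print("corners top",P,P.mean(0))
for a,b in(((220,52),(224,190)),((365,45),(369,183)),((508,40),(515,175))):
    print("div",(atz(ct,f(*a),.047)+atz(ct,f(*b),.047))/2)
g=np.array([-.0497,.9988]);e=np.array([.9988,.0497])
print("sides",np.diff(P,axis=0))
c=P.mean(0)
s=cs["img"].copy()
for sx in(-60,60):
  for sy in(-232.5,232.5):
    q=proj(cs,[*(c+e*sx/1e3+g*sy/1e3),.045]);cv2.circle(s,tuple(int(round(x)) for x in q),1,(255,0,0),-1)
cv2.imwrite("pics/side1.png",cv2.resize(s[180:380,130:340,::-1],(630,600),interpolation=cv2.INTER_CUBIC))
```

```text
corners top [[ 0.6414  0.2613]
 [ 0.6722 -0.1978]
 [ 0.5561 -0.2051]
 [ 0.5279  0.2528]] [0.5994 0.0278]
div [0.5954 0.1442 0.047 ]
div [0.603  0.0292 0.047 ]
div [ 0.6101 -0.0849  0.047 ]
sides [[ 0.0309 -0.4591]
 [-0.1161 -0.0073]
 [-0.0282  0.4579]]
```

View pics/side1.png

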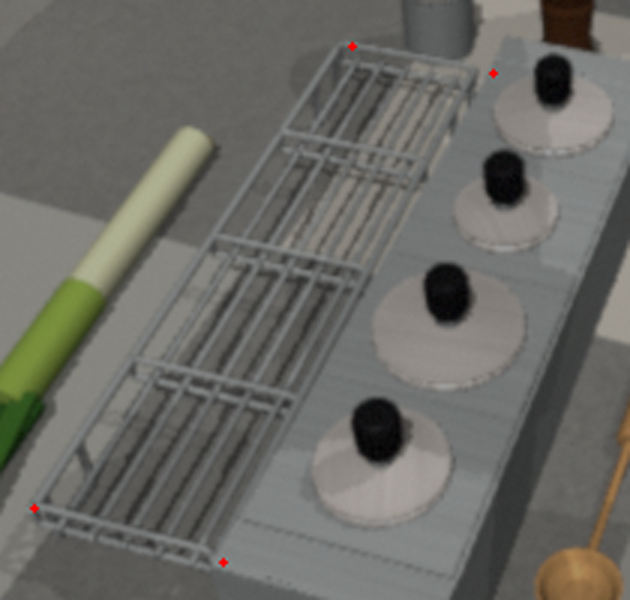

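Emit:
{"api": "step_arm", "payload": {"linear": [[0, 0, 0], [0, 0, 0], [0, 0, 0], [-20, 40, 0], [-20, 40, 0], [-20, 40, 0], [-20, 40, 0], [-20, 40, 0], [-20, 40, 0], [-20, 40, 0]], "delta_rot": [[0, 0, 0.129], [0, 0, 0.129], [0, 0, 0.129], [0, 0, 0], [0, 0, 0], [0, 0, 0], [0, 0, 0], [0, 0, 0], [0, 0, 0], [0, 0, 0]], "grip": [60, 60, 60, 60, 60, 60, 60, 60, 60, 60]}}

```text
time_s: 2.15
tcp_pos: [0.3764, -0.2976, 0.2229]
ee_rot: [[-1.0, 0.0, 0.001], [0.0, 1.0, -0.0], [-0.001, -0.0, -1.0]]
wrist_force: [0.6, -1.4, 0.3]
gripper_width: 0.689
gripper_force: 0.0
```

Emit:
{"api": "step_arm", "payload": {"linear": [[-22, 47, 0], [-22, 47, 0], [-22, 47, 0], [-22, 46, 0], [0, 0, 20], [0, 0, 20], [0, 0, 0], [0, 0, 0]], "delta_rot": [[0, 0, 0], [0, 0, 0], [0, 0, 0], [0, 0, 0], [0, 0, 0], [0, 0, 0], [0, 0, 0], [0, 0, 0]], "grip": [60, 60, 60, 60, 60, 60, 60, 60]}}

```text
time_s: 3.15
tcp_pos: [0.4644, -0.112, 0.1834]
ee_rot: [[-1.0, 0.0, 0.001], [0.0, 1.0, -0.0], [-0.001, -0.0, -1.0]]
wrist_force: [0.8, 0.0, -0.4]
gripper_width: 0.693
gripper_force: 0.0
```

Run:
```python
from h import *
c=capture("side");save(c,"a.png")
s=sense();p=s["tcp_pos"];print(p)
i=c["img"].copy()
for z in(0,-.07):
    q=proj(c,[p[0],p[1],p[2]+z]);cv2.circle(i,tuple(int(round(x)) for x in q),1,(255,0,0),-1)
a=i[100:300,210:420,::-1]
cv2.imwrite("pics/a1.png",cv2.resize(a,(630,600),interpolation=cv2.INTER_CUBIC))
```

```text
[ 0.46455828 -0.11203989  0.18358243]
```

View pics/a1.png

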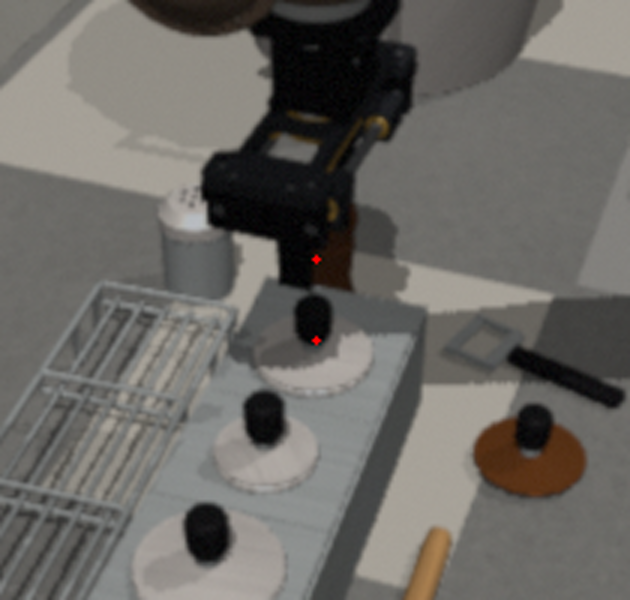

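The side crop shows the open fingers centred above the right-most knob at about (315,320) in the crop, so I descend.

Emit:
{"api": "step_arm", "payload": {"linear": [[0, 0, 25], [0, 0, 25], [0, 0, 17], [0, 0, 0], [0, 0, 0], [0, 0, 0], [0, 0, 0], [0, 0, 0], [0, 0, 0]], "delta_rot": [[0, 0, 0], [0, 0, 0], [0, 0, 0], [0, 0, 0], [0, 0, 0], [0, 0, 0], [0, 0, 0], [0, 0, 0], [0, 0, 0]], "grip": [60, 60, 60, 60, 10, 10, 10, 10, 10]}}

```text
time_s: 4.32
tcp_pos: [0.464, -0.1118, 0.1158]
ee_rot: [[-1.0, 0.0, 0.0], [0.0, 1.0, -0.0], [-0.0, -0.0, -1.0]]
wrist_force: [0.3, 0.3, 1.2]
gripper_width: 0.301
gripper_force: 30.0
```

Emit:
{"api": "step_arm", "payload": {"linear": [[0, 0, -20], [0, 0, -40], [-30, -6, 0], [-40, -9, 0], [-40, -9, 0], [-38, -8, 0], [0, 0, 30], [0, 0, 30], [0, 0, 15], [0, 0, 0]], "delta_rot": [[0, 0, 0], [0, 0, 0], [0, 0, 0], [0, 0, 0], [0, 0, 0], [0, 0, 0], [0, 0, 0], [0, 0, 0], [0, 0, 0], [0, 0, 0]], "grip": [10, 10, 10, 10, 10, 10, 10, 10, 10, 10]}}

```text
time_s: 5.58
tcp_pos: [0.611, -0.1439, 0.0993]
ee_rot: [[-1.0, 0.0, -0.003], [0.0, 1.0, -0.0], [0.003, -0.0, -1.0]]
wrist_force: [0.2, -0.5, -0.7]
gripper_width: 0.3
gripper_force: 30.0
```

Run:
```python
from h import *
c=capture("side");save(c,"b.png");t=capture("top")
a=cv2.resize(c["img"][140:280,210:350],(560,560),interpolation=cv2.INTER_CUBIC)
cv2.imwrite("pics/b1.png",a[:,:,::-1])
print(sense()["tcp_pos"])
```

```text
[ 0.61265311 -0.14393437  0.10158662]
```

View pics/b1.png

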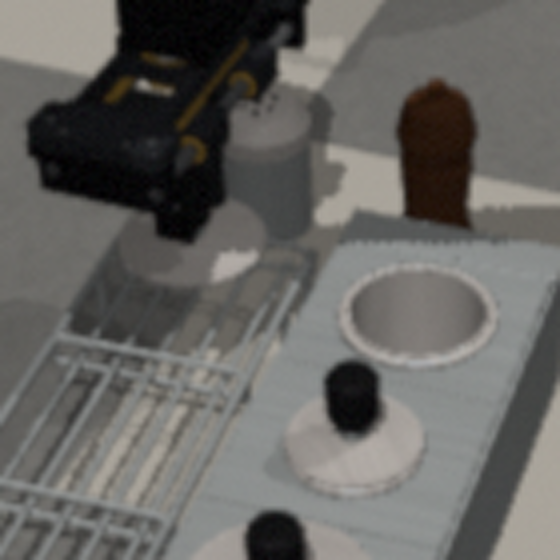

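The lid is held over the right-most place. Before lowering further I check the salt shaker's position and height against the gripper body.

Run:
```python
from h import *
c=capture("side");t=capture("top")
o1,d1=ray(t,(459,133));o2,d2=ray(c,(276,166))
x=np.linalg.lstsq(np.c_[d1,-d2],o2-o1,rcond=None)[0]
print(o1+d1*x[0],o2+d2*x[1])
```

```text
[ 0.62429232 -0.2740006   0.09327977] [ 0.62371466 -0.27420225  0.09318137]
```

Emit:
{"api": "step_arm", "payload": {"linear": [[0, 0, 20], [0, 0, 16], [0, 0, 3], [0, 0, 2], [0, 0, 0], [0, 0, 0]], "delta_rot": [[0, 0, 0], [0, 0, 0], [0, 0, 0], [0, 0, 0], [0, 0, 0], [0, 0, 0]], "grip": [10, 10, 10, 10, 10, 10]}}

```text
time_s: 6.52
tcp_pos: [0.6122, -0.1439, 0.0601]
ee_rot: [[-1.0, 0.0, 0.001], [0.0, 1.0, -0.0], [-0.001, -0.0, -1.0]]
wrist_force: [0.3, -0.2, -2.0]
gripper_width: 0.301
gripper_force: 30.0
```

Run:
```python
from h import *
c=capture("side");t=capture("top")
a=cv2.resize(c["img"][140:280,210:350],(560,560),interpolation=cv2.INTER_CUBIC)
cv2.imwrite("pics/c1.png",a[:,:,::-1])
print(sense()["tcp_pos"],sense()["wrist_force"])
```

```text
[ 0.61212646 -0.14388203  0.05997133] [-0.5727046   0.11188099 -1.58212871]
```

View pics/c1.png

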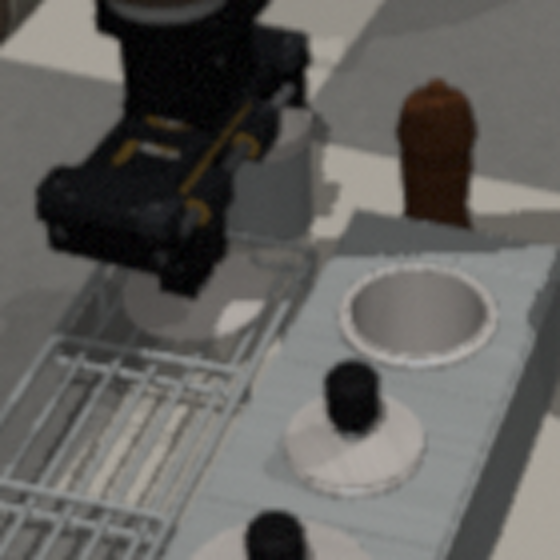

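The lid sits between the divider and edge wires, still held. I lower it in 1 mm rows to find contact.

Emit:
{"api": "step_arm", "payload": {"linear": [[0, 0, 1], [0, 0, 0.5], [0, 0, 0]], "delta_rot": [[0, 0, 0], [0, 0, 0], [0, 0, 0]], "grip": [10, 10, 10]}}

```text
time_s: 7.0
tcp_pos: [0.6121, -0.1439, 0.0588]
ee_rot: [[-1.0, -0.0, 0.001], [-0.0, 1.0, -0.0], [-0.001, -0.0, -1.0]]
wrist_force: [-1.8, 1.5, 3.0]
gripper_width: 0.301
gripper_force: 30.0
```

Emit:
{"api": "step_arm", "payload": {"linear": [[0, 0, 0], [0, 0, 0], [0, 0, 0], [0, 0, -20], [0, 0, -50], [0, 0, -50], [0, 0, 0]], "delta_rot": [[0, 0, 0], [0, 0, 0], [0, 0, 0], [0, 0, 0], [0, 0, 0], [0, 0, 0], [0, 0, 0]], "grip": [60, 60, 60, 60, 60, 60, 60]}}

```text
time_s: 7.88
tcp_pos: [0.6147, -0.1442, 0.1833]
ee_rot: [[-1.0, -0.0, 0.011], [-0.0, 1.0, -0.001], [-0.011, -0.001, -1.0]]
wrist_force: [-0.4, -0.5, -0.7]
gripper_width: 0.689
gripper_force: 0.0
```

Run:
```python
from h import *
c=capture("side");t=capture("top")
a=cv2.resize(c["img"][140:280,210:350],(560,560),interpolation=cv2.INTER_CUBIC)
cv2.imwrite("pics/d1.png",a[:,:,::-1])
print(sense()["tcp_pos"],sense()["wrist_force"])
```

```text
[ 0.61173953 -0.1437051   0.17822618] [-0.38179355 -0.5733998   0.68805105]
```

View pics/d1.png

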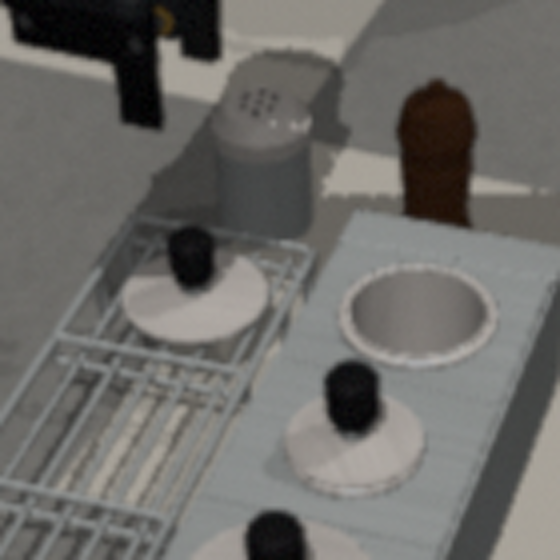

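The first lid lies flat in the right-most place (knob at (190,257) in the crop), and the mill is standing. Next is the lid third from the left.

Emit:
{"api": "step_arm", "payload": {"linear": [[38, 34, 0], [39, 35, 0], [39, 35, 0], [38, 33.5, 0], [0, 0, 0], [0, 0, 0], [0, 0, 25], [0, 0, 25], [0, 0, 12.5], [0, 0, 0]], "delta_rot": [[0, 0, 0], [0, 0, 0], [0, 0, 0], [0, 0, 0], [0, 0, 0], [0, 0, 0], [0, 0, 0], [0, 0, 0], [0, 0, 0], [0, 0, 0]], "grip": [60, 60, 60, 60, 60, 60, 60, 60, 60, 60]}}

```text
time_s: 9.22
tcp_pos: [0.4578, -0.007, 0.1145]
ee_rot: [[-1.0, 0.001, -0.003], [0.001, 1.0, -0.001], [0.003, -0.001, -1.0]]
wrist_force: [0.5, 0.1, 0.7]
gripper_width: 0.691
gripper_force: 0.0
```

Emit:
{"api": "step_arm", "payload": {"linear": [[0, 0, 0], [0, 0, 0], [0, 0, 0], [0, 0, 0], [0, 0, 0]], "delta_rot": [[0, 0, 0], [0, 0, 0], [0, 0, 0], [0, 0, 0], [0, 0, 0]], "grip": [10, 10, 10, 10, 10]}}

```text
time_s: 9.85
tcp_pos: [0.458, -0.0063, 0.1159]
ee_rot: [[-1.0, 0.0, 0.001], [0.0, 1.0, 0.0], [-0.001, 0.0, -1.0]]
wrist_force: [-1.3, -0.3, 1.2]
gripper_width: 0.3
gripper_force: 30.0
```

Emit:
{"api": "step_arm", "payload": {"linear": [[0, 0, -20], [0, 0, -40], [0, 0, 0], [-35, -5, 0], [-40, -6, 0], [-40, -6, 0], [-32, -6, 0], [0, 0, 0], [0, 0, 30], [0, 0, 30]], "delta_rot": [[0, 0, 0], [0, 0, 0], [0, 0, 0], [0, 0, 0], [0, 0, 0], [0, 0, 0], [0, 0, 0], [0, 0, 0], [0, 0, 0], [0, 0, 0]], "grip": [10, 10, 10, 10, 10, 10, 10, 10, 10, 10]}}

```text
time_s: 11.1
tcp_pos: [0.6034, -0.0293, 0.1138]
ee_rot: [[-1.0, 0.001, -0.002], [0.001, 1.0, 0.0], [0.002, 0.0, -1.0]]
wrist_force: [-0.2, 0.2, -2.1]
gripper_width: 0.297
gripper_force: 30.0
```

Emit:
{"api": "step_arm", "payload": {"linear": [[0, 0, 30], [0, 0, 18], [0, 0, 5], [0, 0, 2], [0, 0, 1], [0, 0, 1], [0, 0, 0], [0, 0, 0]], "delta_rot": [[0, 0, 0], [0, 0, 0], [0, 0, 0], [0, 0, 0], [0, 0, 0], [0, 0, 0], [0, 0, 0], [0, 0, 0]], "grip": [10, 10, 10, 10, 10, 10, 10, 10]}}

```text
time_s: 12.1
tcp_pos: [0.605, -0.0294, 0.0589]
ee_rot: [[-1.0, 0.0, 0.0], [0.0, 1.0, 0.0], [-0.0, 0.0, -1.0]]
wrist_force: [-0.4, -0.3, -1.5]
gripper_width: 0.306
gripper_force: 30.0
```

Not yet in contact, so I ease down.

Emit:
{"api": "step_arm", "payload": {"linear": [[0, 0, 0.5], [0, 0, 0.5], [0, 0, 0]], "delta_rot": [[0, 0, 0], [0, 0, 0], [0, 0, 0]], "grip": [10, 10, 10]}}

```text
time_s: 12.48
tcp_pos: [0.6052, -0.0294, 0.0588]
ee_rot: [[-1.0, -0.0, 0.001], [-0.0, 1.0, -0.0], [-0.001, -0.0, -1.0]]
wrist_force: [-2.0, -0.1, 4.5]
gripper_width: 0.302
gripper_force: 30.0
```

Emit:
{"api": "step_arm", "payload": {"linear": [[0, 0, 0], [0, 0, 0], [0, 0, 0], [0, 0, -20], [0, 0, -50], [0, 0, -50], [0, 0, 0], [38, 32, 0], [38, 32, 0], [38, 32, 0]], "delta_rot": [[0, 0, 0], [0, 0, 0], [0, 0, 0], [0, 0, 0], [0, 0, 0], [0, 0, 0], [0, 0, 0], [0, 0, 0], [0, 0, 0], [0, 0, 0]], "grip": [60, 60, 60, 60, 60, 60, 60, 60, 60, 60]}}

```text
time_s: 13.72
tcp_pos: [0.4893, 0.0672, 0.1765]
ee_rot: [[-1.0, 0.001, -0.001], [0.001, 1.0, -0.0], [0.001, -0.0, -1.0]]
wrist_force: [-0.6, 0.7, -0.1]
gripper_width: 0.687
gripper_force: 0.0
```

Emit:
{"api": "step_arm", "payload": {"linear": [[38, 31.5, 0], [0, 0, 0], [0, 0, 0]], "delta_rot": [[0, 0, 0], [0, 0, 0], [0, 0, 0]], "grip": [60, 60, 60]}}

```text
time_s: 14.1
tcp_pos: [0.4531, 0.0982, 0.1773]
ee_rot: [[-1.0, -0.0, -0.0], [-0.0, 1.0, -0.0], [0.0, -0.0, -1.0]]
wrist_force: [0.9, -0.5, 0.4]
gripper_width: 0.69
gripper_force: 0.0
```

Run:
```python
from h import *
c=capture("side")
a=cv2.resize(c["img"][150:390,130:370],(600,600),interpolation=cv2.INTER_CUBIC)
cv2.imwrite("pics/e1.png",a[:,:,::-1])
```

```text
(no output)
```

View pics/e1.png

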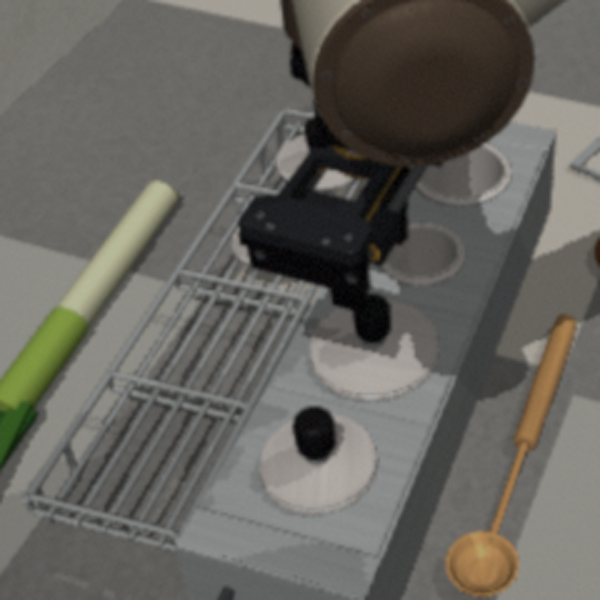

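The second lid is in place, and the gripper stands above the largest lid's knob at about (372,318) in the crop. I descend and grasp.

Emit:
{"api": "step_arm", "payload": {"linear": [[0, 0, 25], [0, 0, 25], [0, 0, 11.5], [0, 0, 0], [0, 0, 0], [0, 0, 0], [0, 0, 0], [0, 0, 0], [0, 0, 0]], "delta_rot": [[0, 0, 0], [0, 0, 0], [0, 0, 0], [0, 0, 0], [0, 0, 0], [0, 0, 0], [0, 0, 0], [0, 0, 0], [0, 0, 0]], "grip": [60, 60, 60, 60, 10, 10, 10, 10, 10]}}

```text
time_s: 15.28
tcp_pos: [0.453, 0.0983, 0.1164]
ee_rot: [[-1.0, -0.0, 0.0], [-0.0, 1.0, 0.0], [-0.0, 0.0, -1.0]]
wrist_force: [-0.1, -0.2, 2.0]
gripper_width: 0.303
gripper_force: 30.0
```

Emit:
{"api": "step_arm", "payload": {"linear": [[0, 0, -20], [0, 0, -40], [0, 0, 0], [-35, -3, 0], [-40, -3, 0], [-40, -4, 0], [-30, -3, 0], [0, 0, 0], [0, 0, 30], [0, 0, 30]], "delta_rot": [[0, 0, 0], [0, 0, 0], [0, 0, 0], [0, 0, 0], [0, 0, 0], [0, 0, 0], [0, 0, 0], [0, 0, 0], [0, 0, 0], [0, 0, 0]], "grip": [10, 10, 10, 10, 10, 10, 10, 10, 10, 10]}}

```text
time_s: 16.52
tcp_pos: [0.5964, 0.0851, 0.1145]
ee_rot: [[-1.0, 0.001, -0.002], [0.001, 1.0, 0.0], [0.002, 0.0, -1.0]]
wrist_force: [-0.0, -0.0, -1.4]
gripper_width: 0.303
gripper_force: 30.0
```

Emit:
{"api": "step_arm", "payload": {"linear": [[0, 0, 20], [0, 0, 10], [0, 0, 0], [0, 0, 0]], "delta_rot": [[0, 0, 0], [0, 0, 0], [0, 0, 0], [0, 0, 0]], "grip": [10, 10, 10, 10]}}

```text
time_s: 17.02
tcp_pos: [0.5984, 0.0854, 0.087]
ee_rot: [[-1.0, -0.0, 0.002], [-0.0, 1.0, 0.0], [-0.002, 0.0, -1.0]]
wrist_force: [-0.3, -0.0, -2.1]
gripper_width: 0.301
gripper_force: 30.0
```

Run:
```python
from h import *
c=capture("side")
a=cv2.resize(c["img"][190:350,150:310],(600,600),interpolation=cv2.INTER_CUBIC)
cv2.imwrite("pics/f1.png",a[:,:,::-1])
```

```text
(no output)
```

View pics/f1.png

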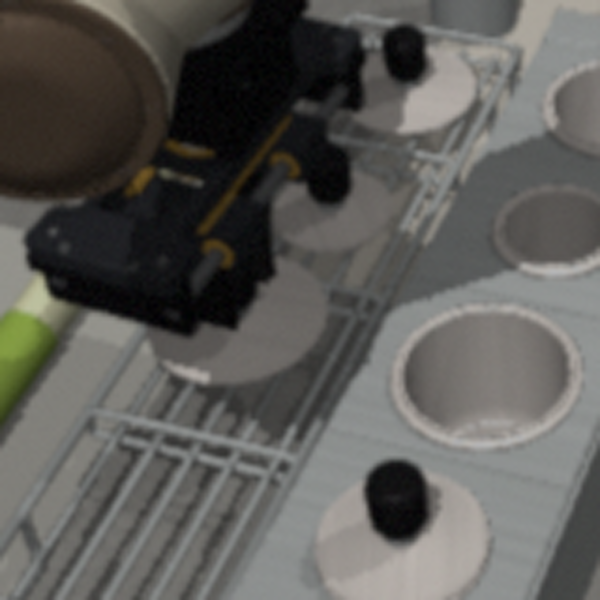

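The two placed lids sit well (knobs at (404,52) and (328,178) in the crop). The large lid is over its place, so I lower it.

Emit:
{"api": "step_arm", "payload": {"linear": [[0, 0, 15], [0, 0, 8], [0, 0, 3], [0, 0, 1], [0, 0, 0.5], [0, 0, 0], [0, 0, 0]], "delta_rot": [[0, 0, 0], [0, 0, 0], [0, 0, 0], [0, 0, 0], [0, 0, 0], [0, 0, 0], [0, 0, 0]], "grip": [10, 10, 10, 10, 10, 10, 10]}}

```text
time_s: 17.95
tcp_pos: [0.5975, 0.0849, 0.0593]
ee_rot: [[-1.0, 0.0, -0.001], [0.0, 1.0, -0.0], [0.001, -0.0, -1.0]]
wrist_force: [-3.3, -0.1, 5.0]
gripper_width: 0.308
gripper_force: 30.0
```

Emit:
{"api": "step_arm", "payload": {"linear": [[0, 0, 0], [0, 0, 0], [0, 0, 0], [0, 0, -20], [0, 0, -50], [0, 0, -50], [0, 0, 0], [38, 30, 0], [38, 30, 0], [38, 30, 0]], "delta_rot": [[0, 0, 0], [0, 0, 0], [0, 0, 0], [0, 0, 0], [0, 0, 0], [0, 0, 0], [0, 0, 0], [0, 0, 0], [0, 0, 0], [0, 0, 0]], "grip": [60, 60, 60, 60, 60, 60, 60, 60, 60, 60]}}

```text
time_s: 19.2
tcp_pos: [0.4825, 0.1757, 0.1776]
ee_rot: [[-1.0, 0.001, -0.001], [0.001, 1.0, -0.0], [0.001, -0.0, -1.0]]
wrist_force: [-0.1, 0.9, 0.0]
gripper_width: 0.687
gripper_force: 0.0
```

Emit:
{"api": "step_arm", "payload": {"linear": [[36, 28, 0], [0, 0, 0], [0, 0, 0]], "delta_rot": [[0, 0, 0], [0, 0, 0], [0, 0, 0]], "grip": [60, 60, 60]}}

```text
time_s: 19.58
tcp_pos: [0.448, 0.2032, 0.1782]
ee_rot: [[-1.0, -0.0, -0.0], [-0.0, 1.0, -0.0], [0.0, -0.0, -1.0]]
wrist_force: [0.3, -0.6, 0.4]
gripper_width: 0.687
gripper_force: 0.0
```

Emit:
{"api": "step_arm", "payload": {"linear": [[0, 0, 25], [0, 0, 25], [0, 0, 12], [0, 0, 0], [0, 0, 0], [0, 0, 0], [0, 0, 0], [0, 0, 0], [0, 0, 0]], "delta_rot": [[0, 0, 0], [0, 0, 0], [0, 0, 0], [0, 0, 0], [0, 0, 0], [0, 0, 0], [0, 0, 0], [0, 0, 0], [0, 0, 0]], "grip": [60, 60, 60, 60, 10, 10, 10, 10, 10]}}

```text
time_s: 20.7
tcp_pos: [0.448, 0.2033, 0.1169]
ee_rot: [[-1.0, 0.0, 0.0], [0.0, 1.0, 0.0], [-0.0, 0.0, -1.0]]
wrist_force: [-0.4, -0.9, 1.6]
gripper_width: 0.302
gripper_force: 30.0
```

Emit:
{"api": "step_arm", "payload": {"linear": [[0, 0, -20], [0, 0, -40], [0, 0, 0], [-35, -1, 0], [-40, -1, 0], [-40, -1, 0], [-28.5, 0, 0], [0, 0, 0], [0, 0, 30], [0, 0, 30]], "delta_rot": [[0, 0, 0], [0, 0, 0], [0, 0, 0], [0, 0, 0], [0, 0, 0], [0, 0, 0], [0, 0, 0], [0, 0, 0], [0, 0, 0], [0, 0, 0]], "grip": [10, 10, 10, 10, 10, 10, 10, 10, 10, 10]}}

```text
time_s: 21.95
tcp_pos: [0.59, 0.1999, 0.115]
ee_rot: [[-1.0, 0.0, -0.002], [0.0, 1.0, -0.0], [0.002, -0.0, -1.0]]
wrist_force: [-0.3, 0.7, -1.7]
gripper_width: 0.303
gripper_force: 30.0
```

Emit:
{"api": "step_arm", "payload": {"linear": [[0, 0, 20], [0, 0, 10], [0, 0, 0], [0, 0, 0]], "delta_rot": [[0, 0, 0], [0, 0, 0], [0, 0, 0], [0, 0, 0]], "grip": [10, 10, 10, 10]}}

```text
time_s: 22.45
tcp_pos: [0.5918, 0.2005, 0.0875]
ee_rot: [[-1.0, -0.0, 0.001], [-0.0, 1.0, 0.001], [-0.001, 0.001, -1.0]]
wrist_force: [0.6, 0.5, -1.9]
gripper_width: 0.304
gripper_force: 30.0
```

Run:
```python
from h import *
c=capture("side")
a=cv2.resize(c["img"][220:400,120:300],(600,600),interpolation=cv2.INTER_CUBIC)
cv2.imwrite("pics/g1.png",a[:,:,::-1])
```

```text
(no output)
```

View pics/g1.png

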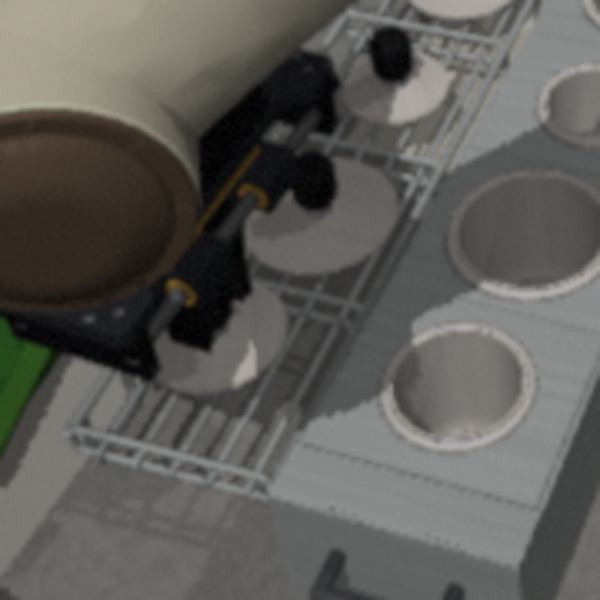

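All is aligned: the last lid, at (220,340) in the crop, is over the left-most place. I lower it.

Emit:
{"api": "step_arm", "payload": {"linear": [[0, 0, 15], [0, 0, 8], [0, 0, 3], [0, 0, 1], [0, 0, 0.5], [0, 0, 0], [0, 0, 0]], "delta_rot": [[0, 0, 0], [0, 0, 0], [0, 0, 0], [0, 0, 0], [0, 0, 0], [0, 0, 0], [0, 0, 0]], "grip": [10, 10, 10, 10, 10, 10, 10]}}

```text
time_s: 23.38
tcp_pos: [0.5912, 0.1999, 0.0598]
ee_rot: [[-1.0, 0.0, -0.0], [0.0, 1.0, -0.0], [0.0, -0.0, -1.0]]
wrist_force: [-3.0, -1.1, 5.3]
gripper_width: 0.302
gripper_force: 30.0
```

Seated. I release, rise and draw back for a final look.

Emit:
{"api": "step_arm", "payload": {"linear": [[0, 0, 0], [0, 0, 0], [0, 0, 0], [0, 0, -20], [0, 0, -50], [0, 0, -50], [0, 0, -30], [0, 0, -30], [40, 0, 0], [50, 0, 0]], "delta_rot": [[0, 0, 0], [0, 0, 0], [0, 0, 0], [0, 0, 0], [0, 0, 0], [0, 0, 0], [0, 0, 0], [0, 0, 0], [0, 0, 0], [0, 0, 0]], "grip": [60, 60, 60, 60, 60, 60, 60, 60, 60, 60]}}

```text
time_s: 24.62
tcp_pos: [0.5011, 0.2003, 0.2388]
ee_rot: [[-1.0, 0.001, 0.001], [0.001, 1.0, 0.001], [-0.001, 0.001, -1.0]]
wrist_force: [-0.2, 1.6, 0.8]
gripper_width: 0.692
gripper_force: 0.0
```

Emit:
{"api": "step_arm", "payload": {"linear": [[50, 0, 0], [40, 0, 0], [0, 0, 0], [0, 0, 0]], "delta_rot": [[0, 0, 0], [0, 0, 0], [0, 0, 0], [0, 0, 0]], "grip": [60, 60, 60, 60]}}

```text
time_s: 25.12
tcp_pos: [0.4119, 0.2006, 0.2395]
ee_rot: [[-1.0, -0.0, 0.001], [-0.0, 1.0, 0.001], [-0.001, 0.001, -1.0]]
wrist_force: [0.6, 0.3, 0.4]
gripper_width: 0.687
gripper_force: 0.0
```

Run:
```python
from h import *
c=capture("side");t=capture("top")
a=cv2.resize(c["img"][140:400,120:360],(480,520),interpolation=cv2.INTER_CUBIC)
b=cv2.resize(t["img"][90:350,145:305],(320,520),interpolation=cv2.INTER_CUBIC)
cv2.imwrite("pics/z1.png",np.hstack([a,b])[:,:,::-1])
```

```text
(no output)
```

View pics/z1.png

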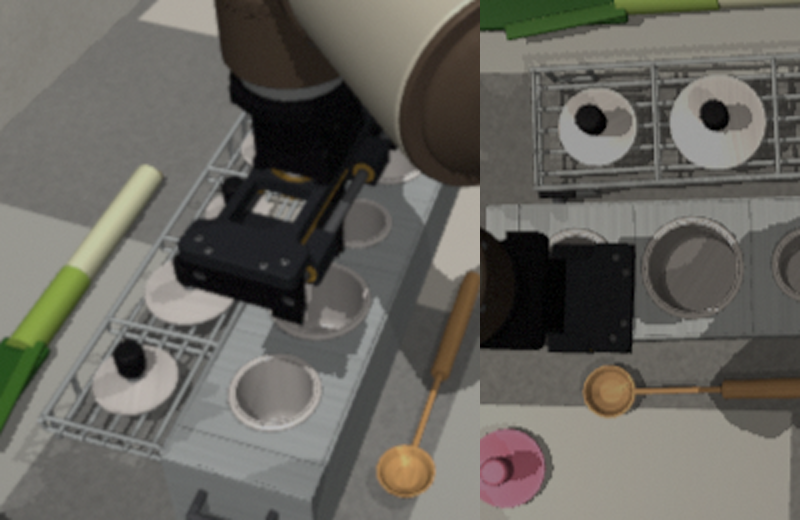

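The left two lids lie flat in their places (top view (592,120) and (715,115)). One last look at the right half and the mill.

Run:
```python
from h import *
t=capture("top")
cv2.imwrite("pics/z2.png",cv2.resize(t["img"][90:290,160:480,::-1],(800,500),interpolation=cv2.INTER_CUBIC))
```

```text
(no output)
```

View pics/z2.png

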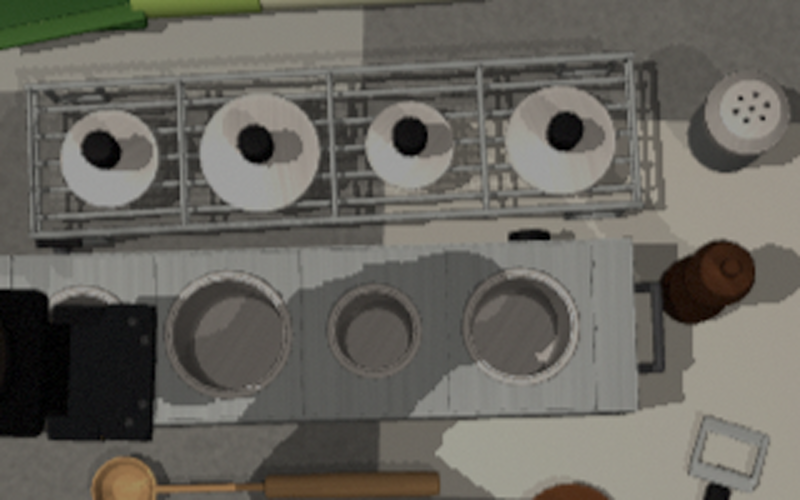

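All four lids lie in order, knobs at (101,148), (256,143), (410,136) and (565,130) in the crop, and the mill is upright at (715,275).

```bash
python3 -c "from station import finish_job; print(finish_job())"
```

```text
the job is handed in; nothing more can be done
None
```

All four lids are in the rack, flat and knob up, in the same left-to-right order as their pots; the pepper mill is still standing, and I handed the job in at about 25 s of the allowed 96 s.

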